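Hang the wash basket on the drying arm

TASK

The small-parts wash basket hangs on the drain stand's twin hook over the ultrasonic cleaner and has to go over to dry. First swing the parked drying arm round until it rests against its stop over the drip tray; then lift the basket off the drain hook and hang it on the drying arm's twin hook, the bail in both notches, and let go with the arm still at its stop. Carry the basket level, without setting it down or knocking it against the cleaner, the tray or the bottles and other loose things on the bench, so that none of the parts in it spill and nothing else is disturbed.

Things in the scene. Friction and masses are not known exactly. Their poses are not given: they have to be found in the camera images.
- basket: Open rectangular stainless wire basket, 70 (x) x 126 (y) x 35 mm high, about 0.3 kg loaded. Rigid upright wire bail (inverted U, 6 mm wire) over its middle: legs at x = 0, y = +-58 mm, the straight bar along y, its axis 125 mm above the underside, 90 mm above the rim. Origin: centre of the underside, z up. At the start it hangs on the drain hook, axes as the hook's.
- bail_grip (a point): Centre of the black plastic grip sleeve on the middle of the bail's bar (14 mm diameter, 44 mm long along the basket's y): the place to grasp, from above, fingers closing along the basket's x. Axes as the basket's. The weight hangs straight below it.
- drain_stand: Fixed stand behind the cleaner: a post 120 mm to +x of the hook, a 10 mm rod to the twin hook. The hook: two parallel 7 mm wire prongs along x at y = +-34 mm with V notches at x = 0, joined by a cross wire at x = +50 mm; tips at x = -16 mm. It is open upward, and beyond the tips to -x. Prongs pass under the bail's bar, between its legs. Origin: on the bench straight below the notches.
- drain_hook (a point): Where the middle of the bail bar's axis rests in the drain hook's notches, 230 mm above the bench; y runs along the bar, -x points out of the hook. The tips reach 20 mm above this point; nothing else of the stand is higher than 15 mm above it.
- cleaner: Bench ultrasonic cleaner, an open dry tank 164 x 210 mm, 92 mm high, fixed, straight below the drain hook (the basket's underside hangs 13 mm above its rim). Origin: centre of its underside; same axes as the drain hook.
- dry_stand: Drying stand, fixed: round base 116 mm in diameter, upright post on the pivot axis and the swing arm that it carries, 220 mm high in all. Origin: on the bench, on the pivot axis. When the arm is at its stop it points to this body's -x.
- dry_arm (a joint): Angle of the swing arm on the post (rad), about the upright axis, growing counterclockwise seen from above: 0 = parked against one stop, 1.4 = swung out against the other stop over the drip tray. Stiff: about 0.12 N m turns it and it stays where it is left; it is pushed by hand.
- dry_hook (a point): Where the middle of the bail bar's axis must rest in the notches of the arm's twin hook, 175 mm from the pivot, 200 mm above the bench. It turns with the arm: -x points along the arm away from the pivot and out of the hook, y along the bar. The hook has the drain hook's shape and size; from its cross wire an arm bar 12 mm wide and 10 mm high leads to the pivot.
- dry_pivot (a point): The pivot axis at the height of the arm (200 mm above the bench); axes as dry_hook's.
- drip_tray: Shallow steel tray 156 x 196 x 16 mm, fixed on the bench where the arm's hook stands when the arm is at its stop. Origin: centre of its underside.
- standoff_a: Brass hex standoff, 31 x 10 x 9 mm, loose in the basket. Origin: its underside.
- standoff_b: Another such brass standoff, loose in the basket.
- connector_a: White board connector, 34 x 12 x 12 mm, loose in the basket. Origin: its underside.
- connector_b: Black board connector, 34 x 12 x 12 mm, loose in the basket. Origin: its underside.
- pump: Bystander: pink solvent bottle with a steel pump dish, 74 mm in diameter, 134 mm high, standing loose. Origin: its underside.
- housing: Bystander: black plastic housing, 103 x 60 x 93 mm, standing loose. Origin: its underside.
- swabs: Bystander: jar of cotton swabs, 57 mm in diameter, 84 mm high, standing loose. Origin: its underside.
- bottle: Bystander: small red adhesive bottle, 25 mm in diameter, 72 mm high, standing loose. Origin: its underside.

How it is judged:
By the outcome, as a careful person would: the job done as asked, in the order asked, and still so for the second after the job is handed in, with the robot touching nothing.
It also fails if it takes over 72 s, if anything falls off the work surface, if the arm or the gripper's body presses on something with over 40 N, if the wrist force passes 120 N, or if a joint passes its speed limit or range.

ROBOT

A 6-joint arm with a two-finger parallel gripper is mounted at the origin on a cart in front of the work surface, level with it; the furniture and walls round the work are solid. World frame = base frame: x ahead of the robot, y to its left, z up, the work surface at z = 0. Lengths are in mm, angles in rad, forces in N, time in s.
With the tool pointing down it reaches from about 350 to 975 mm from the base axis. Payload 4.9 kg.
Tool frame: the origin (TCP) lies on the centre line of the jaws, within the pads' length; the fingertips stand 8 mm ahead of it and the grasp point (between the pads) lies 11 mm behind it (manip.tcp_to_tips is the distance from the TCP to the fingertips, in mm); z points along the fingers, y is the line along which they close (so a half turn about z gives the same grasp; the last joint's range is limited). The gripper opens to 85 mm and grips with 20 to 120 N. Pads are 22 mm wide; open, the fingers measure 114 mm over their backs; the gripper's body (76 mm by 85 mm) begins 54 mm behind the grasp point. The pads swing forward as they close: fully open they stand 13 mm farther back than shut.
Start: joints at [1.025, 0.053, 1.613, -0, 1.476, -0.119], TCP at [258.713, 568.919, 239.304] pointing down, gripper open.
Joint ranges: [-3.01, 3.01], [-1.01, 2.22], [0.06, 2.58], [-1.02, 4.17], [0.09, 2.62], [-3.14, 3.14]. Speed limits (rad/s): [2.57, 2.57, 3.14, 3.14, 3.14, 3.14].

INTERFACE

Orientations are given as [roll, pitch, yaw] about the fixed x, y, z axes, in that order (R = Rz(yaw) Ry(pitch) Rx(roll)).
In Python, from rig import manip gives the robot as it stands.
- The arm moves only by the shell command python3 -m creep 'ROWS' [OPENING] [FORCE]. ROWS is JSON, a list of rows, each a list of 2 entries, a list of its own where there are three numbers: the shift along the tool's x, y, z in mm, then the turn, a rotation vector about the tool's x, y, z in degrees. In form: [[[tx, ty, tz], [wx, wy, wz]], ...]. A call has exactly 10 rows; each row shifts and turns the commanded pose from where the row before left it, along the tool's axes as they then stand; what a row does not reach is not made up. A row lasts 1/10 s, in which the tool goes at most 50 mm and 8.59 degrees, less where a joint would pass 70% of its speed; a pose out of reach is approached as far as the arm can. A call is refused whole if a number of a shift passes 50 or a number of a turn 8.59, either way. A call with a gripper value outside its range is refused whole. OPENING is the closure, from 0 (fully open) to 1 (shut), set as the call begins (- or left out, the last holds). The fingers move at their own pace and stop on an object; FORCE is the grip in N (left out, the last holds). Time passes only in rows, so rows that do not move let the fingers close, or fill a call up. It gives the time, the measured TCP pose, the force, the opening and the grip force at its end, in the units of the state.
- manip.state(): the state, without advancing time (a new reading comes with each control period).
- manip.get_image(name): name is "side" or "top"; returns the picture (420x560x3 uint8, red, green, blue); there is no depth.
- manip.get_calibration(name): a dict with "fx", "fy", "cx", "cy" (pixels), "rvec" (rotation vector, rad) and "tvec" (3), from world to camera coordinates, as OpenCV has them. Camera axes: x right, y down, z forward; pixel columns grow to the right and rows downward; lengths in mm; the calibration is good to about 2 mm. A picture is of the moment at which its call begins. get_calibration takes no time and is no camera call.
- manip.hand_in(): hands the job in; it is judged then, once.
The state is a dict: "t": time; "joints": joint angles; "joint_velocities": joint speeds; "joint_torque": joint torques, N m; "position": TCP position; "eef_rot": TCP orientation; "wrist_force": force on the tool from outside, world axes, zero at the start; "wrist_torque": the same for the moment, N m; "grip_width": opening from 0.0 (shut) to 1.0 (fully open); "grasp_force": force on a finger pad.
Only numpy, scipy, OpenCV 4.12 (cv2) and the standard library are available. Lean on these libraries where they do the work, as an engineer would, in place of code of your own. Each camera call takes 0.05 s, during which the arm holds its last target. There are 200 camera calls.

## Working session

There is one attempt and no reset: what is moved stays moved. The work goes in short steps, Python scripts to look and compute and a shell command to move; the robot and the scene stay as the last step left them, time stands still between calls to the robot, and variables do not carry over. Pictures are saved under pics/ and viewed, at most 10 in all, crops included, and the job is handed in when it is done.

```bash
mkdir -p pics; ls
python3 - <<'E'
from rig import manip
import cv2
for n in("top","side"):
    cv2.imwrite(f"pics/{n}0.png",manip.get_image(n)[:,:,::-1]); print(n,manip.get_calibration(n))
print(manip.state())
E
```

```text
pics
top {'fx': 444.189416618463, 'fy': 444.189416618463, 'cx': 279.9366383416806, 'cy': 209.98543342724395, 'rvec': array([ 2.12516554, -2.13744749,  0.22103008]), 'tvec': array([  -1.5682266 ,  571.46556291, 1208.64140674])}
side {'fx': 471.32450122781404, 'fy': 471.32450122781404, 'cx': 291.66074596297204, 'cy': 211.8767279460636, 'rvec': array([ 2.2312466 , -0.45107202,  0.20783732]), 'tvec': array([-510.61132112,  271.96065102, 1115.30009303])}
{'t': 0.1, 'joints': array([ 1.02500469e+00,  5.33148087e-02,  1.61416141e+00, -7.75387356e-06,
        1.47599302e+00, -1.19013286e-01]), 'joint_velocities': array([-0.00060835, -0.00062634, -0.00327881, -0.00021107, -0.00036774,
        0.00018734]), 'joint_torque': array([ 4.60406427e-04, -3.94899201e+01, -3.71366107e+01, -1.65447309e-04,
        3.82262937e-03,  1.72535420e-05]), 'position': array([258.43474706, 568.46327817, 238.16826238]), 'eef_rot': array([-3.13972843e+00, -2.15148050e-04,  2.71481484e+00]), 'wrist_force': array([ 0.03184026,  0.26733253, -0.47434928]), 'wrist_torque': array([-0.01123638,  0.05091645, -0.00631052]), 'grasp_force': 0.0, 'grip_width': 0.9978712330623634}
```

View pics/top0.png

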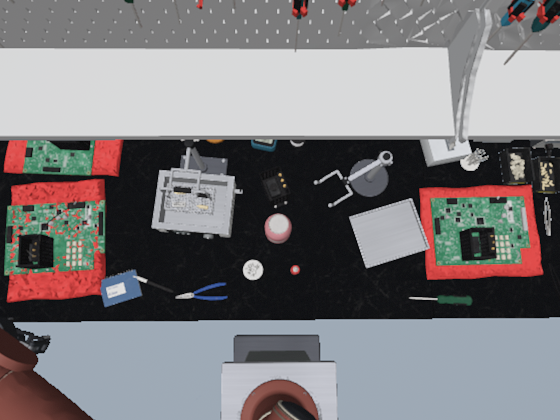

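View pics/side0.png

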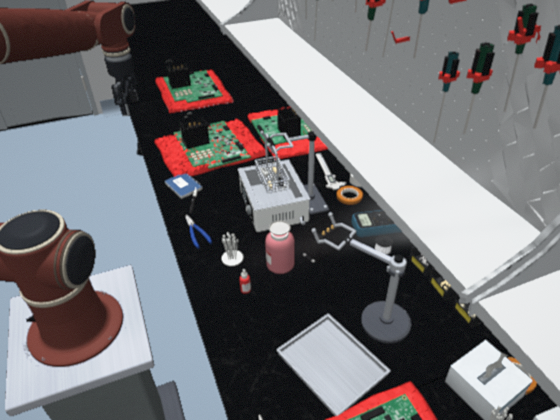

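The top view shows the cleaner and basket at (195,203), the drying stand base at (369,178) with its arm pointing image-left, the tray at (389,233), the pump at (278,228), the swabs at (253,270), the bottle at (295,270) and the housing at (275,187). In the side view, the post top is at (397,265) and the hook at (333,233). I'll zoom in next.

```bash
cat > h.py <<'E'
import numpy as np,cv2
from rig import manip
def cam(n):
    c=manip.get_calibration(n);R=cv2.Rodrigues(c["rvec"])[0]
    return c,R,-R.T@c["tvec"]
def ray(n,u,v):
    c,R,o=cam(n);d=R.T@[(u-c["cx"])/c["fx"],(v-c["cy"])/c["fy"],1];return o,d
def onz(n,u,v,z):
    o,d=ray(n,u,v);return o+d*(z-o[2])/d[2]
def proj(n,p):
    c,R,o=cam(n);q=R@np.array(p,float)+c["tvec"];return np.array([c["fx"]*q[0]/q[2]+c["cx"],c["fy"]*q[1]/q[2]+c["cy"]])
def crop(n,x,y,w,h,k,f):
    im=manip.get_image(n)[:,:,::-1][y:y+h,x:x+w]
    return cv2.resize(im,None,fx=k,fy=k,interpolation=cv2.INTER_CUBIC)
E
python3 - <<'E'
from h import *
a=crop("top",145,130,100,120,5,0);b=crop("top",305,145,130,130,4,0)
c=np.zeros((600,1020,3),np.uint8)
cv2.imwrite("pics/a.png",a);cv2.imwrite("pics/b.png",b)
s=crop("side",230,120,200,220,2.7,0);cv2.imwrite("pics/s.png",s)
for n in("top","side"):print(cam(n)[2])
for nm,u,v,z in(("base",369,178,8),("tray",389,233,16),("cleaner",195,203,92),("posttop",388,158,220),("pump",278,226,134),("swabs",253,270,84),("bottle",295,270,72),("shelf edge",280,137,300)):print(nm,onz("top",u,v,z).round())
E
```

```text
[ 335.72715077   19.56178539 1293.94513631]
[ 208.70241271 -825.9794613   923.46198996]
base [ 677. -274.    8.]
tray [ 509. -323.   16.]
cleaner [585. 230.  92.]
posttop [ 673. -276.  220.]
pump [513.   2. 134.]
swabs [401.  70.  84.]
bottle [401. -44.  72.]
shelf edge [699.  -1. 300.]
```

View pics/a.png

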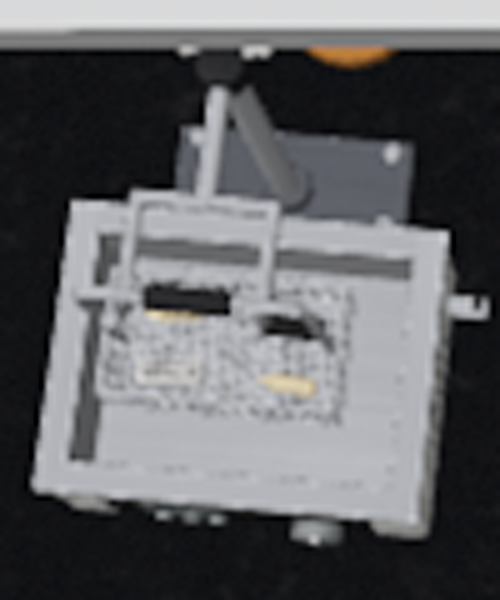

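View pics/b.png

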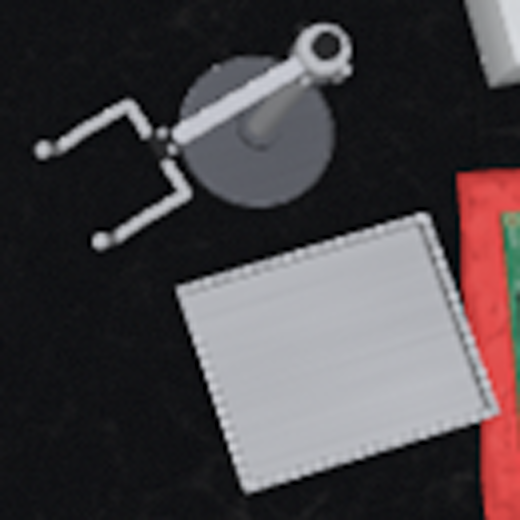

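View pics/s.png

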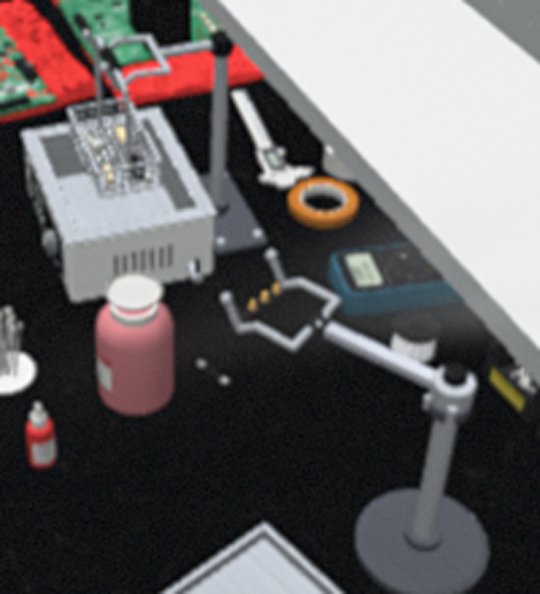

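Crop a shows the black sleeve at about (182,190) in the full image and the cleaner rim corners. Crop b shows the pivot top at about (386,157.5), the hook tips at about (316,182) and (330,205), and the tray corners. Next I'll turn these into positions.

Run:
```python
from h import *
A=lambda x,y,z:onz("top",145+x/5-.4,130+y/5-.4,z)
B=lambda x,y,z:onz("top",305+x/4-.4,145+y/4-.4,z)
S=lambda x,y,z:onz("side",230+x/2.7-.3,120+y/2.7-.3,z)
def an(v):return round(np.degrees(np.arctan2(v[1],v[0])),1)
c=[A(72,200,92),A(450,232,92),A(418,524,92),A(35,488,92)]
print("cleaner",np.round(c),np.mean(c,0),[ (an(c[i]-c[j]),np.linalg.norm(c[i]-c[j])) for i,j in((0,1),(3,2),(3,0),(2,1))])
print("sleeve",A(187,300,230),"bar ang",an(A(187,298,230)-A(80,293,230)))
cw=[A(135,193,230),A(280,208,230)];print("crosswire",cw,an(cw[0]-cw[1]))
print("side sleeve",S(107,57,230))
t=[B(178,288,16),B(427,213,16),B(497,411,16),B(248,493,16)]
print("tray",np.mean(t,0),[ (an(t[i]-t[j]),np.linalg.norm(t[i]-t[j])) for i,j in((0,1),(3,2),(3,0),(2,1))])
pv=[B(256,131,8),B(326,46,220)];print("pivot",pv)
print("side pivot",S(423,540,8),S(455,375,220))
print("tips",B(43,149,220),B(101,241,220),S(271,255,220),S(226,297,220))
m=(B(43,149,220)+B(101,241,220))/2
for p in pv:print("arm",an(m-p),np.linalg.norm((m-p)[:2]),"tray",an(np.mean(t,0)-p),np.linalg.norm((np.mean(t,0)-p)[:2]))
```

```text
cleaner [[680. 332.  92.]
 [661. 122.  92.]
 [497. 137.  92.]
 [518. 345.  92.]] [589.13039065 234.16166015  92.        ] [(np.float64(84.9), np.float64(211.54576854521267)), (np.float64(84.3), np.float64(209.27152965154986)), (np.float64(175.4), np.float64(162.79156344614273)), (np.float64(174.6), np.float64(164.80558846908832))]
sleeve [589.76690546 238.20492701 230.        ] bar ang -92.9
crosswire [array([644.16725677, 265.63034531, 230.        ]), array([636.32524688, 193.984515  , 230.        ])] 83.8
side sleeve [590.82786669 247.6950031  230.        ]
tray [ 511.7637563  -323.22718566   16.        ] [(np.float64(106.5), np.float64(195.0162910974053)), (np.float64(107.5), np.float64(192.74350518289003)), (np.float64(-163.3), np.float64(156.0077169017774)), (np.float64(-164.1), np.float64(152.89219345649715))]
pivot [array([ 678.7748277 , -272.58877091,    8.        ]), array([ 677.62520339, -271.39046892,  220.        ])]
side pivot [ 683.25366779 -272.76020607    8.        ] [ 678.26130181 -276.56625686  220.        ]
tips [610.97643482 -90.50509208 220.        ] [ 552.29630961 -125.09832354  220.        ] [611.56615022 -93.04756931 220.        ] [ 553.5885539 -126.6933876  220.       ]
arm 120.5 191.28684141935534 tray -163.1 174.5191881086239
arm 120.4 189.67113242236184 tray -162.6 173.7730267683922
```

```bash
python3 - <<'E'
from h import *
# shelf front lower edge: plane from top view x ray from side
n=np.cross(ray("top",20,138)[1],ray("top",440,138)[1]);o=cam("top")[2]
for u,v in((378,199.6),(430,266),(330,140)):
    s,d=ray("side",u,v);print("shelf",s+d*(n@(o-s))/(n@d))
E
python3 -m creep '[[[0,0,-6],[0,0,8.2]],[[0,0,-6],[0,0,8.2]],[[0,0,-6],[0,0,8.2]],[[0,0,-6],[0,0,8.2]],[[0,0,-6],[0,0,8.2]],[[0,0,-6],[0,0,8.2]],[[0,0,-6],[0,0,8.2]],[[0,0,-6],[0,0,8.1]],[[0,0,-6],[0,0,0]],[[0,0,-6],[0,0,0]]]' 1 60
```

```text
shelf [ 711.498368   -130.74592156  259.52568716]
shelf [ 724.93610912 -321.36219231  222.10373083]
shelf [699.308334    92.58924667 293.59019609]
t: 1.25
position: [258.7, 568.8, 299.5]
eef_rot: [-3.141, 0.0, 1.574]
wrist_force: [-0.4, 0.0, -0.3]
grip_width: 0.003
grasp_force: 0.0
```

```bash
python3 -m creep '[[[-20,10,0],[0,0,0]],[[-30,16,0],[0,0,0]],[[-30,18,0],[0,0,0]],[[-30,18,0],[0,0,0]],[[-30,18,0],[0,0,0]],[[-30,18,0],[0,0,0]],[[-30,18,0],[0,0,0]],[[-35,18,0],[0,0,0]],[[-35,18,0],[0,0,0]],[[-35,18,0],[0,0,0]]]'
python3 -m creep '[[[-40,2,0],[0,0,0]],[[-40,5,0],[0,0,0]],[[-40,15,0],[0,0,0]],[[-40,15,0],[0,0,0]],[[-40,20,0],[0,0,0]],[[-40,20,0],[0,0,0]],[[-40,23,0],[0,0,0]],[[-40,23,0],[0,0,0]],[[-40,23,0],[0,0,0]],[[-39,23,0],[0,0,0]]]'
```

```text
t: 2.25
position: [429.4, 262.7, 299.6]
eef_rot: [3.141, -0.0, 1.574]
wrist_force: [1.5, 0.1, -0.1]
grip_width: -0.002
grasp_force: 0.0
t: 3.25
position: [599.0, -136.8, 299.5]
eef_rot: [3.141, 0.0, 1.574]
wrist_force: [0.0, 0.8, 0.2]
grip_width: -0.002
grasp_force: 0.0
```

```bash
python3 -m creep '[[[0,0,3],[0,0,0]],[[0,0,7],[0,0,0]],[[0,0,7],[0,0,0]],[[0,0,7],[0,0,0]],[[0,0,7],[0,0,0]],[[0,0,7],[0,0,0]],[[0,0,7],[0,0,0]],[[0,0,7],[0,0,0]],[[0,0,7],[0,0,0]],[[0,0,3],[0,0,0]]]'
python3 - <<'E'
from h import *
cv2.imwrite("pics/s1.png",crop("side",260,140,170,150,4,0))
E
```

```text
t: 4.25
position: [597.9, -134.7, 236.1]
eef_rot: [-3.14, -0.0, 1.572]
wrist_force: [-0.6, -0.4, -0.0]
grip_width: 0.0
grasp_force: 0.0
```

View pics/s1.png

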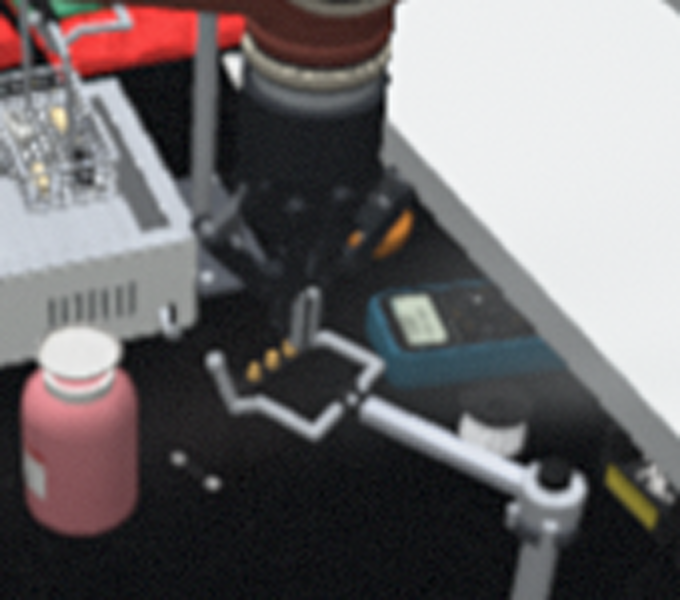

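The fingers hang above the open fork, with the tips near (290,320) in the crop. I'll descend between the prongs.

```bash
python3 -m creep '[[[0,0,5],[0,0,0]],[[0,0,5],[0,0,0]],[[0,0,5],[0,0,0]],[[0,0,5],[0,0,0]],[[0,0,5],[0,0,0]],[[0,0,5],[0,0,0]],[[0,0,5],[0,0,0]],[[0,0,5],[0,0,0]],[[0,0,5],[0,0,0]],[[0,0,4],[0,0,0]]]'
python3 - <<'E'
import numpy as np
p=np.array([678.5,-273.]);c=np.array([598,-135.])-p;r=np.hypot(*c);a0=np.degrees(np.arctan2(c[1],c[0]));print(r,a0)
for a in range(120,212,4):
    q=p+159*np.array([np.cos(np.radians(a)),np.sin(np.radians(a))]);print(a,q.round(1))
E
```

```text
t: 5.3
position: [598.2, -134.8, 187.8]
eef_rot: [-3.141, -0.0, 1.572]
wrist_force: [-0.8, -0.7, -0.1]
grip_width: -0.002
grasp_force: 0.0
159.76310587867275 120.25643716352927
120 [ 599.  -135.3]
124 [ 589.6 -141.2]
128 [ 580.6 -147.7]
132 [ 572.1 -154.8]
136 [ 564.1 -162.5]
140 [ 556.7 -170.8]
144 [ 549.9 -179.5]
148 [ 543.7 -188.7]
152 [ 538.1 -198.4]
156 [ 533.2 -208.3]
160 [ 529.1 -218.6]
164 [ 525.7 -229.2]
168 [ 523.  -239.9]
172 [ 521.  -250.9]
176 [ 519.9 -261.9]
180 [ 519.5 -273. ]
184 [ 519.9 -284.1]
188 [ 521.  -295.1]
192 [ 523.  -306.1]
196 [ 525.7 -316.8]
200 [ 529.1 -327.4]
204 [ 533.2 -337.7]
208 [ 538.1 -347.6]
```

```bash
python3 -m creep '[[[-6,-8.8,0],[0,0,0]],[[-6.5,-9,0],[0,0,0]],[[-7.1,-8.5,0],[0,0,0]],[[-7.7,-8,0],[0,0,0]],[[-8.3,-7.4,0],[0,0,0]],[[-8.7,-6.8,0],[0,0,0]],[[-9.2,-6.2,0],[0,0,0]],[[-9.7,-5.6,0],[0,0,0]],[[-9.9,-4.9,0],[0,0,0]],[[-10.3,-4.1,0],[0,0,0]]]'
python3 -m creep '[[[-10.6,-3.4,0],[0,0,0]],[[-10.7,-2.7,0],[0,0,0]],[[-11,-2,0],[0,0,0]],[[-11,-1.1,0],[0,0,0]],[[-11.1,-0.4,0],[0,0,0]],[[-11.1,0.4,0],[0,0,0]],[[-11,1.1,0],[0,0,0]],[[-5.5,1,0],[0,0,0]],[[-5.5,1,0],[0,0,0]],[[0,0,0],[0,0,0]]]'
```

```text
t: 6.3
position: [528.6, -219.0, 188.3]
eef_rot: [-3.141, -0.0, 1.572]
wrist_force: [2.0, 1.0, 0.7]
grip_width: -0.003
grasp_force: 1.0
t: 7.3
position: [522.9, -306.6, 188.3]
eef_rot: [-3.141, 0.001, 1.571]
wrist_force: [0.4, 0.4, -0.5]
grip_width: 0.002
grasp_force: 0.0
```

```bash
python3 -m creep '[[[-2.1,0.6,0],[0,0,0]],[[-2.1,0.6,0],[0,0,0]],[[-2.1,0.6,0],[0,0,0]],[[-2.1,0.7,0],[0,0,0]],[[-2.1,0.7,0],[0,0,0]],[[-2.1,0.7,0],[0,0,0]],[[-2.1,0.7,0],[0,0,0]],[[-2.1,0.7,0],[0,0,0]],[[-2.1,0.8,0],[0,0,0]],[[-2.1,0.8,0],[0,0,0]]]'
python3 -m creep '[[[-1.5,0.6,0],[0,0,0]],[[-1.5,0.6,0],[0,0,0]],[[-1.5,0.6,0],[0,0,0]],[[-1,0.4,0],[0,0,0]],[[-1,0.4,0],[0,0,0]],[[0,0,0],[0,0,0]],[[0,0,0],[0,0,0]],[[0,0,0],[0,0,0]],[[0,0,0],[0,0,0]],[[0,0,0],[0,0,0]]]'
python3 - <<'E'
from h import *
cv2.imwrite("pics/s2.png",crop("side",250,210,190,160,4,0))
E
```

```text
t: 8.3
position: [530.2, -326.8, 188.3]
eef_rot: [3.141, -0.0, 1.572]
wrist_force: [0.4, 1.8, -0.2]
grip_width: -0.002
grasp_force: 0.6
t: 9.3
position: [532.5, -333.3, 188.3]
eef_rot: [-3.142, 0.0, 1.572]
wrist_force: [0.4, -0.3, 0.1]
grip_width: 0.005
grasp_force: 0.1
```

View pics/s2.png

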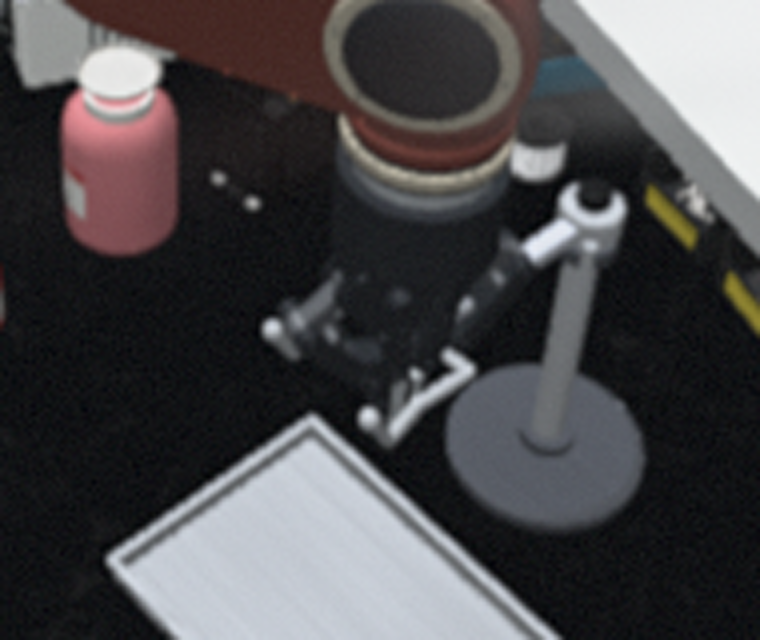

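The tips are visible at crop (274,328) and (370,418). I'll compute the arm angle, then push on gently.

```bash
python3 - <<'E'
from h import *
a=onz("side",250+274/4,210+328/4,220);b=onz("side",250+370/4,210+418/4,220);m=(a+b)/2
print(a,b,np.degrees(np.arctan2(m[1]+273,m[0]-678.5))%360, np.degrees(np.arctan2(*(a-b)[[1,0]])))
E
python3 -m creep '[[[-1,0.5,0],[0,0,0]],[[-1,0.5,0],[0,0,0]],[[-1,0.5,0],[0,0,0]],[[-1,0.5,0],[0,0,0]],[[-1,0.5,0],[0,0,0]],[[0,0,0],[0,0,0]],[[0,0,0],[0,0,0]],[[0,0,0],[0,0,0]],[[0,0,0],[0,0,0]],[[0,0,0],[0,0,0]]]'
```

```text
[ 487.27997931 -293.44588931  220.        ] [ 505.06581509 -359.29785257  220.        ] 196.31612194990782 105.11428315824587
t: 10.35
position: [534.4, -336.8, 188.1]
eef_rot: [-3.139, -0.003, 1.572]
wrist_force: [-4.1, 6.7, 3.3]
grip_width: -0.001
grasp_force: 3.6
```

```bash
python3 -m creep '[[[-0.7,0.3,0],[0,0,0]],[[-0.7,0.3,0],[0,0,0]],[[-0.6,0.3,0],[0,0,0]],[[0,0,0],[0,0,0]],[[0,0,0],[0,0,0]],[[0,0,0],[0,0,0]],[[0,0,0],[0,0,0]],[[0,0,0],[0,0,0]],[[0,0,0],[0,0,0]],[[0,0,0],[0,0,0]]]'
```

```text
t: 11.35
position: [534.6, -337.1, 188.0]
eef_rot: [-3.136, -0.007, 1.572]
wrist_force: [-6.7, 12.0, 6.7]
grip_width: -0.001
grasp_force: 6.8
```

The stop is confirmed: force rises with no motion. I'll back off and rise, then go toward the basket.

```bash
python3 -m creep '[[[3,-1.2,0],[0,0,0]],[[4,-1.6,0],[0,0,0]],[[3,-1.2,0],[0,0,0]],[[0,0,-8],[0,0,0]],[[0,0,-15],[0,0,0]],[[0,0,-20],[0,0,0]],[[0,0,-20],[0,0,0]],[[0,0,-20],[0,0,0]],[[0,0,-20],[0,0,0]],[[0,0,-10],[0,0,0]]]'
python3 -m creep '[[[30,-10,0],[0,0,0]],[[40,-15,0],[0,0,0]],[[45,-15,0],[0,0,0]],[[45,-15,0],[0,0,0]],[[45,-15,0],[0,0,0]],[[45,-10,0],[0,0,0]],[[45,-5,0],[0,0,0]],[[45,0,0],[0,0,0]],[[45,0,0],[0,0,0]],[[40,0,0],[0,0,0]]]' 0.5
python3 - <<'E'
from h import *
cv2.imwrite("pics/t2.png",np.hstack([crop("top",325,135,115,140,5,0)]))
E
```

```text
t: 12.35
position: [532.8, -331.2, 305.6]
eef_rot: [3.137, 0.004, 1.571]
wrist_force: [-0.3, 0.7, 1.0]
grip_width: 0.001
grasp_force: 0.0
t: 13.35
position: [446.3, 96.6, 302.2]
eef_rot: [3.14, -0.0, 1.572]
wrist_force: [1.8, 0.3, -0.3]
grip_width: 0.495
grasp_force: 0.0
```

View pics/t2.png

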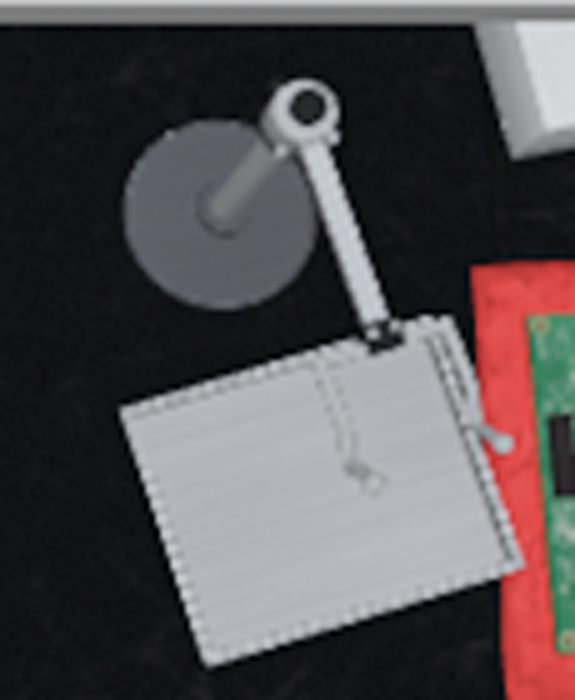

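Arm against its stop: tips at crop (372,483) and (505,442), arm joint at (383,338).

```bash
python3 - <<'E'
from h import *
T=lambda x,y,z:onz("top",325+x/5-.4,135+y/5-.4,z)
a,b=T(372,483,220),T(505,442,220);m=(a+b)/2;j=T(383,338,202)
pv=T(308,103,220);print(a,b,m,j,pv)
p=np.array([678.5,-273.5])
f=lambda v:np.degrees(np.arctan2(v[1],v[0]))%360
print(f(m[:2]-p),np.linalg.norm(m[:2]-p),f(j[:2]-p),f((a-b)[:2]))
for g in(197,198):print(p+175*np.array([np.cos(np.radians(g)),np.sin(np.radians(g))]))
E
python3 -m creep '[[[15,0,0],[0,0,0.6]],[[18,0,0],[0,0,0.6]],[[18,0,0],[0,0,0.6]],[[18,0,0],[0,0,0.6]],[[15,0,0],[0,0,0.6]],[[15,0,0],[0,0,0.6]],[[12,0,0],[0,0,0.6]],[[10,0,0],[0,0,0.6]],[[5,0,0],[0,0,0.6]],[[0,0,0],[0,0,0]]]' 0.5
```

```text
[ 485.76022835 -293.12160831  220.        ] [ 505.8036282  -360.14614389  220.        ] [ 495.78192828 -326.6338761   220.        ] [ 562.06471659 -308.21327174  202.        ] [ 679.99914748 -271.76921172  220.        ]
196.21427488492557 190.28689530255446 196.60108740547471 106.64906888578196
[ 511.14666771 -324.66504833]
[ 512.06510965 -327.57797402]
t: 14.4
position: [451.0, 220.8, 301.4]
eef_rot: [-3.142, 0.0, 1.478]
wrist_force: [0.3, 0.3, 0.3]
grip_width: 0.501
grasp_force: 0.0
```

```bash
python3 -m creep '[[[1.5,8,0],[0,0,0]],[[3,14,0],[0,0,0]],[[3,16,0],[0,0,0]],[[3,16,0],[0,0,0]],[[3,16,0],[0,0,0]],[[3,16,0],[0,0,0]],[[3,16,0],[0,0,0]],[[3,16,0],[0,0,0]],[[3,12,0],[0,0,0]],[[2,6.5,0],[0,0,0]]]' 0.5
python3 -m creep '[[[0,0,3],[0,0,0]],[[0,0,6],[0,0,0]],[[0,0,7],[0,0,0]],[[0,0,7],[0,0,0]],[[0,0,7],[0,0,0]],[[0,0,7],[0,0,0]],[[0,0,7],[0,0,0]],[[0,0,5],[0,0,0]],[[0,0,3],[0,0,0]],[[0,0,0],[0,0,0]]]' 0.5
python3 - <<'E'
from h import *
p=manip.state()["position"];print(p)
cv2.imwrite("pics/s3.png",crop("side",220,90,120,110,6,0))
E
```

```text
t: 15.4
position: [590.5, 234.7, 301.0]
eef_rot: [-3.141, 0.0, 1.476]
wrist_force: [-0.1, 0.0, 0.4]
grip_width: 0.502
grasp_force: 0.0
t: 16.4
position: [589.2, 235.2, 248.7]
eef_rot: [-3.141, 0.0, 1.477]
wrist_force: [0.3, 0.6, 0.1]
grip_width: 0.501
grasp_force: 0.0
[589.21900748 235.15420422 248.66569789]
```

View pics/s3.png

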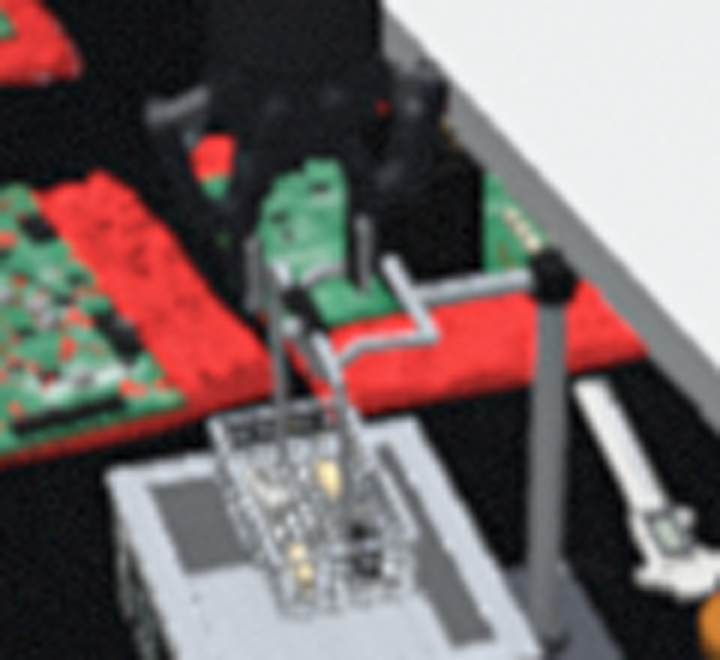

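The fingers at crop (258,270) and (363,255) straddle the black sleeve at (300,305). I'll descend and check the projection.

```bash
python3 - <<'E'
from h import *
for p in((589.5,235.5,230),(589.5,245,230),(585,235,230)):print((proj("side",p)-[220,90])*6+2.5)
E
python3 -m creep '[[[0,0,2],[0,0,0]],[[0,0,3],[0,0,0]],[[0,0,4],[0,0,0]],[[0,0,4],[0,0,0]],[[0,0,4],[0,0,0]],[[0,0,4],[0,0,0]],[[0,0,4],[0,0,0]],[[0,0,3],[0,0,0]],[[0,0,1],[0,0,0]],[[0,0,0],[0,0,0]]]' 0.5
```

```text
[305.12249321 320.72559204]
[297.8574605  310.76111815]
[296.40187696 323.26924412]
t: 17.45
position: [589.3, 235.2, 220.1]
eef_rot: [-3.141, 0.0, 1.477]
wrist_force: [-0.5, -0.1, 0.6]
grip_width: 0.499
grasp_force: 0.0
```

```bash
python3 -m creep '[[[1.5,0,0],[0,0,0]],[[1,0,0],[0,0,0]],[[0,0,0],[0,0,0]],[[0,0,0],[0,0,0]],[[0,0,0],[0,0,0]],[[0,0,0],[0,0,0]],[[0,0,0],[0,0,0]],[[0,0,0],[0,0,0]],[[0,0,0],[0,0,0]],[[0,0,0],[0,0,0]]]' 0.6
python3 -m creep '[[[0,0,0],[0,0,0]],[[0,0,0],[0,0,0]],[[0,0,0],[0,0,0]],[[0,0,0],[0,0,0]],[[0,0,0],[0,0,0]],[[0,0,0],[0,0,0]],[[0,0,0],[0,0,0]],[[0,0,0],[0,0,0]],[[0,0,0],[0,0,0]],[[0,0,0],[0,0,0]]]' 1 80
```

```text
t: 18.45
position: [589.6, 237.7, 220.3]
eef_rot: [3.142, 0.0, 1.477]
wrist_force: [0.8, 1.0, 0.2]
grip_width: 0.401
grasp_force: 0.0
t: 19.45
position: [589.7, 237.7, 220.5]
eef_rot: [3.141, -0.0, 1.477]
wrist_force: [-0.4, 0.5, 1.4]
grip_width: 0.132
grasp_force: 78.0
```

```bash
python3 -m creep '[[[0,0,-1],[0,0,0]],[[0,0,-2],[0,0,0]],[[0,0,-4],[0,0,0]],[[0,0,-5],[0,0,0]],[[0,0,-6],[0,0,0]],[[0,0,-6],[0,0,0]],[[0,0,-6],[0,0,0]],[[0,0,-4],[0,0,0]],[[0,0,-2],[0,0,0]],[[0,0,-1],[0,0,0]]]'
python3 - <<'E'
from h import *
cv2.imwrite("pics/s4.png",crop("side",220,80,120,110,6,0))
E
```

```text
t: 20.45
position: [589.7, 237.7, 257.6]
eef_rot: [3.141, -0.0, 1.477]
wrist_force: [0.1, -0.2, -2.9]
grip_width: 0.133
grasp_force: 78.0
```

View pics/s4.png

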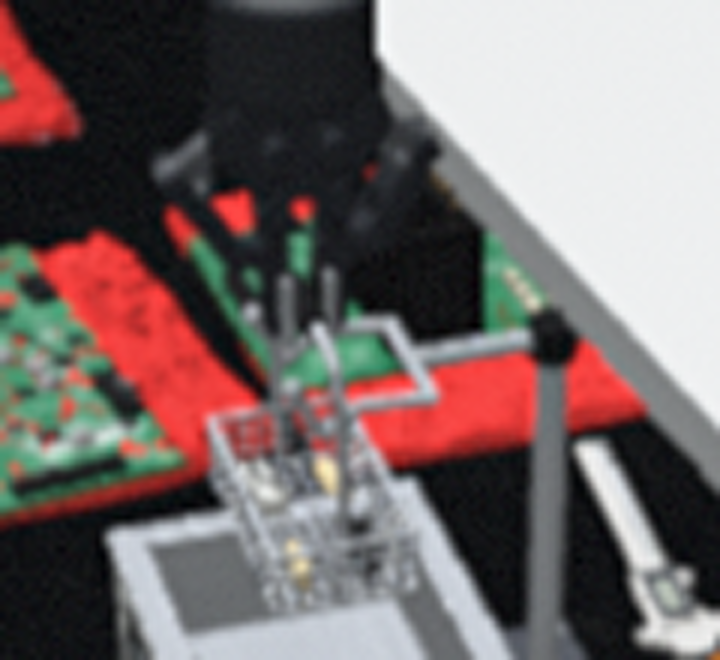

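The basket is lifted clear of the notches and level, with the parts still in it. Next I'll raise it further and pull out along hook -x.

```bash
python3 -m creep '[[[0,0,-1],[0,0,0]],[[0,0,-3],[0,0,0]],[[0,0,-5],[0,0,0]],[[0,0,-5],[0,0,0]],[[0,0,-6],[0,0,0]],[[0,0,-6],[0,0,0]],[[0,0,-6],[0,0,0]],[[0,0,-5],[0,0,0]],[[0,0,-3],[0,0,0]],[[0,0,-1],[0,0,0]]]'
python3 -m creep '[[[0,-2,0],[0,0,0]],[[0,-5,0],[0,0,0]],[[0,-9,0],[0,0,0]],[[0,-13,0],[0,0,0]],[[0,-16,0],[0,0,0]],[[0,-18,0],[0,0,0]],[[0,-19,0],[0,0,0]],[[0,-19,0],[0,0,0]],[[0,-19,0],[0,0,0]],[[0,-19,0],[0,0,0]]]'
python3 -m creep '[[[-2,-17,0],[0,0,0]],[[-5,-13,0],[0,0,0]],[[-9,-8,0],[0,0,0]],[[-13,-4,0],[0,0,0]],[[-17,-1,0],[0,0,0]],[[-20,0,0],[0,0,0]],[[-22,0,0],[0,0,0]],[[-23,0,0],[0,0,0]],[[-23,0,0],[0,0,0]],[[-23,0,0],[0,0,0]]]'
```

```text
t: 21.5
position: [589.8, 237.7, 298.9]
eef_rot: [3.141, -0.0, 1.477]
wrist_force: [0.4, -0.2, -2.7]
grip_width: 0.132
grasp_force: 78.0
t: 22.5
position: [449.4, 250.7, 298.2]
eef_rot: [-3.142, -0.0, 1.478]
wrist_force: [0.1, 0.1, -2.2]
grip_width: 0.131
grasp_force: 78.1
t: 23.5
position: [393.1, 97.1, 298.2]
eef_rot: [3.141, 0.0, 1.477]
wrist_force: [-0.3, -0.1, -3.8]
grip_width: 0.133
grasp_force: 78.1
```

```bash
python3 -m creep '[[[-23,1,0],[0,0,0]],[[-24,3,0],[0,0,0]],[[-24,4,0],[0,0,0]],[[-24,4,0],[0,0,0]],[[-24,4,0],[0,0,0]],[[-24,4,0],[0,0,0]],[[-24,4,0],[0,0,0]],[[-24,4,0],[0,0,0]],[[-23,4,0],[0,0,0]],[[-22,3,0],[0,0,0]]]'
python3 -m creep '[[[-20,2,0],[0,0,-1]],[[-18,2,0],[0,0,-2]],[[-16,2,0],[0,0,-2.5]],[[-14,2,0],[0,0,-3]],[[-12,2,0],[0,0,-3]],[[-10,2,0],[0,0,-3]],[[-8,1,0],[0,0,-3]],[[-6,1,0],[0,0,-2.4]],[[-4,0,0],[0,0,-1.5]],[[-2,0,0],[0,0,-0.5]]]'
python3 - <<'E'
from h import *
s=manip.state();p=s["position"];y=s["eef_rot"][2];print(y,p)
for t in((425,-348),(511,-322.7)):
    d=np.array(t)-p[:2];print("tool",d@[np.cos(y),np.sin(y)],d@[np.sin(y),-np.cos(y)])
E
```

```text
t: 24.5
position: [405.9, -141.0, 298.2]
eef_rot: [3.141, 0.0, 1.477]
wrist_force: [0.1, -0.1, -1.2]
grip_width: 0.135
grasp_force: 78.1
t: 25.5
position: [421.9, -249.2, 298.2]
eef_rot: [-3.141, 0.0, 1.859]
wrist_force: [-0.0, 0.1, -2.7]
grip_width: 0.132
grasp_force: 78.1
1.8593132011905653 [ 421.91581294 -249.2134725   298.21941458]
tool -95.58092244988575 -25.151093190203213
tool -95.79629075817189 64.49288941036953
```

```bash
python3 -m creep '[[[-4,-2,0],[0,0,0]],[[-8,-3,0],[0,0,0]],[[-12,-3,0],[0,0,0]],[[-13,-3,0],[0,0,0]],[[-14,-2,0],[0,0,0]],[[-14,-2,0],[0,0,0]],[[-13,0,0],[0,0,0]],[[-10,0,0],[0,0,0]],[[-5,0,0],[0,0,0]],[[-2.7,0,0],[0,0,0]]]'
python3 -m creep '[[[0,0,2],[0,0,0]],[[0,0,4],[0,0,0]],[[0,0,7],[0,0,0]],[[0,0,8],[0,0,0]],[[0,0,9],[0,0,0]],[[0,0,9],[0,0,0]],[[0,0,8],[0,0,0]],[[0,0,6],[0,0,0]],[[0,0,4],[0,0,0]],[[0,0,2],[0,0,0]]]'
python3 - <<'E'
from h import *
s=manip.state();p=s["position"];y=s["eef_rot"][2];print(y,p)
d=np.array((511,-322.7))-p[:2];print("tool",d@[np.cos(y),np.sin(y)],d@[np.sin(y),-np.cos(y)])
cv2.imwrite("pics/s5.png",crop("side",250,190,190,160,4,0))
E
```

```text
t: 26.5
position: [435.6, -345.4, 298.1]
eef_rot: [-3.141, -0.001, 1.859]
wrist_force: [0.1, 1.0, -2.7]
grip_width: 0.133
grasp_force: 78.1
t: 27.5
position: [435.3, -344.9, 238.8]
eef_rot: [-3.141, -0.0, 1.86]
wrist_force: [-0.5, -0.4, -3.1]
grip_width: 0.133
grasp_force: 78.1
1.859506644496137 [ 435.31135887 -344.87401709  238.81291531]
tool -0.2935031652682008 78.869330449918
```

View pics/s5.png

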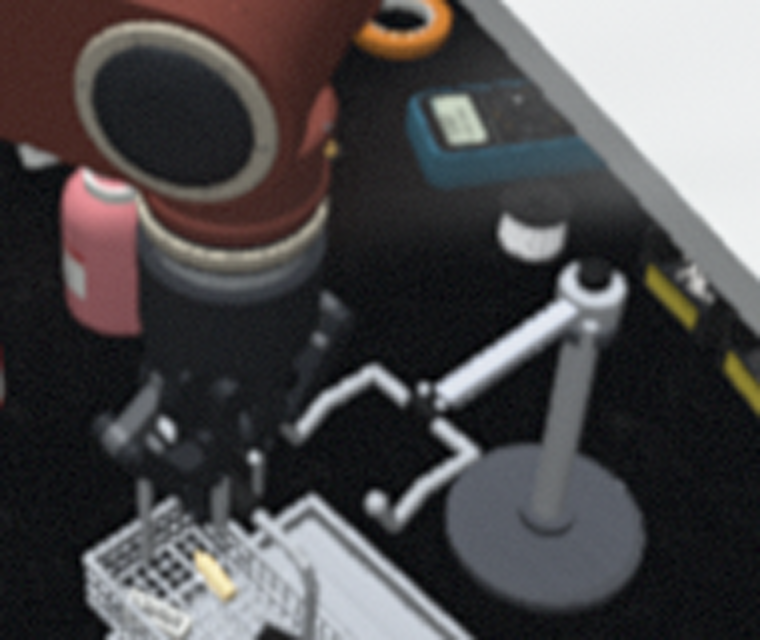

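The basket waits level outside the hook. I miscounted and this was my 11th picture against a limit of 10, so I'll use only numbers from here.

```bash
python3 -m creep '[[[0,2,0],[0,0,0]],[[0,5,0],[0,0,0]],[[0,9,0],[0,0,0]],[[0,11,0],[0,0,0]],[[0,12,0],[0,0,0]],[[0,12,0],[0,0,0]],[[0,11,0],[0,0,0]],[[0,9,0],[0,0,0]],[[0,5.5,0],[0,0,0]],[[0,2.4,0],[0,0,0]]]'
python3 -m creep '[[[0,0,1],[0,0,0]],[[0,0,2],[0,0,0]],[[0,0,3],[0,0,0]],[[0,0,4],[0,0,0]],[[0,0,4],[0,0,0]],[[0,0,4],[0,0,0]],[[0,0,4],[0,0,0]],[[0,0,4],[0,0,0]],[[0,0,3],[0,0,0]],[[0,0,1],[0,0,0]]]'
```

```text
t: 28.55
position: [511.6, -322.2, 239.2]
eef_rot: [-3.141, -0.0, 1.86]
wrist_force: [-0.1, -0.5, -3.4]
grip_width: 0.13
grasp_force: 78.2
t: 29.55
position: [510.8, -322.3, 208.7]
eef_rot: [-3.141, -0.001, 1.86]
wrist_force: [0.1, -1.1, -1.9]
grip_width: 0.13
grasp_force: 78.2
```

```bash
python3 -m creep '[[[0,0,2],[0,0,0]],[[0,0,2],[0,0,0]],[[0,0,2],[0,0,0]],[[0,0,2],[0,0,0]],[[0,0,2],[0,0,0]],[[0,0,2],[0,0,0]],[[0,0,1],[0,0,0]],[[0,0,0],[0,0,0]],[[0,0,0],[0,0,0]],[[0,0,0],[0,0,0]]]'
python3 -m creep '[[[0,0,1],[0,0,0]],[[0,0,1],[0,0,0]],[[0,0,0.5],[0,0,0]],[[0,0,0],[0,0,0]],[[0,0,0],[0,0,0]],[[0,0,0],[0,0,0]],[[0,0,0],[0,0,0]],[[0,0,0],[0,0,0]],[[0,0,0],[0,0,0]],[[0,0,0],[0,0,0]]]'
```

```text
t: 30.55
position: [511.1, -322.5, 196.5]
eef_rot: [3.141, 0.0, 1.86]
wrist_force: [0.2, -0.1, -1.9]
grip_width: 0.135
grasp_force: 78.2
t: 31.55
position: [511.0, -322.5, 193.8]
eef_rot: [3.142, 0.0, 1.86]
wrist_force: [-0.4, -0.4, -3.4]
grip_width: 0.133
grasp_force: 78.2
```

```bash
for i in 1 2; do python3 -m creep '[[[0,0,1],[0,0,0]],[[0,0,0.5],[0,0,0]],[[0,0,0],[0,0,0]],[[0,0,0],[0,0,0]],[[0,0,0],[0,0,0]],[[0,0,0],[0,0,0]],[[0,0,0],[0,0,0]],[[0,0,0],[0,0,0]],[[0,0,0],[0,0,0]],[[0,0,0],[0,0,0]]]'; done
```

```text
t: 32.55
position: [511.0, -322.4, 192.3]
eef_rot: [-3.142, 0.0, 1.86]
wrist_force: [0.6, -0.4, -2.4]
grip_width: 0.136
grasp_force: 78.2
t: 33.55
position: [511.1, -322.5, 190.9]
eef_rot: [3.141, 0.0, 1.86]
wrist_force: [1.6, 1.0, -2.6]
grip_width: 0.132
grasp_force: 78.2
```

```bash
for i in 1 2; do python3 -m creep '[[[0,0,0.7],[0,0,0]],[[0,0,0.5],[0,0,0]],[[0,0,0],[0,0,0]],[[0,0,0],[0,0,0]],[[0,0,0],[0,0,0]],[[0,0,0],[0,0,0]],[[0,0,0],[0,0,0]],[[0,0,0],[0,0,0]],[[0,0,0],[0,0,0]],[[0,0,0],[0,0,0]]]'; done
```

```text
t: 34.55
position: [511.3, -322.6, 190.2]
eef_rot: [3.141, 0.001, 1.86]
wrist_force: [-0.3, 2.3, 5.8]
grip_width: 0.136
grasp_force: 78.7
t: 35.55
position: [511.4, -322.7, 190.1]
eef_rot: [3.141, 0.001, 1.86]
wrist_force: [-0.3, 4.0, 8.6]
grip_width: 0.131
grasp_force: 79.3
```

The bar has seated at exactly the expected notch height, with a slight bias toward the stop. I'll relax the push and release.

```bash
python3 -m creep '[[[0,0,-0.8],[0,0,0]],[[0,0,-0.7],[0,0,0]],[[0,0,0],[0,0,0]],[[0,0,0],[0,0,0]],[[0,0,0],[0,0,0]],[[0,0,0],[0,0,0]],[[0,0,0],[0,0,0]],[[0,0,0],[0,0,0]],[[0,0,0],[0,0,0]],[[0,0,0],[0,0,0]]]' 1 25
python3 -m creep '[[[0,0,0],[0,0,0]],[[0,0,0],[0,0,0]],[[0,0,0],[0,0,0]],[[0,0,0],[0,0,0]],[[0,0,0],[0,0,0]],[[0,0,0],[0,0,0]],[[0,0,0],[0,0,0]],[[0,0,0],[0,0,0]],[[0,0,0],[0,0,0]],[[0,0,0],[0,0,0]]]' 0.55 25
python3 -m creep '[[[0,0,-1],[0,0,0]],[[0,0,-2],[0,0,0]],[[0,0,-4],[0,0,0]],[[0,0,-6],[0,0,0]],[[0,0,-10],[0,0,0]],[[0,0,-15],[0,0,0]],[[0,0,-20],[0,0,0]],[[0,0,-20],[0,0,0]],[[0,0,-15],[0,0,0]],[[0,0,-7],[0,0,0]]]'
```

```text
t: 36.55
position: [511.3, -322.6, 190.2]
eef_rot: [3.141, 0.001, 1.86]
wrist_force: [1.0, 1.6, 5.7]
grip_width: 0.132
grasp_force: 79.2
t: 37.55
position: [511.0, -322.5, 189.9]
eef_rot: [3.142, 0.0, 1.86]
wrist_force: [0.3, -0.5, 0.5]
grip_width: 0.446
grasp_force: 0.0
t: 38.55
position: [511.7, -323.0, 293.1]
eef_rot: [3.139, 0.003, 1.86]
wrist_force: [0.1, 0.3, -0.3]
grip_width: 0.451
grasp_force: 0.0
```

```bash
python3 -m creep '[[[10,-3,0],[0,0,0]],[[20,-8,0],[0,0,0]],[[30,-10,0],[0,0,0]],[[30,-10,0],[0,0,0]],[[30,-10,0],[0,0,0]],[[30,-10,0],[0,0,0]],[[30,-10,0],[0,0,0]],[[25,-8,0],[0,0,0]],[[15,-5,0],[0,0,0]],[[10,0,0],[0,0,0]]]'
python3 - <<'E'
from h import *
old=cv2.imread("pics/t2.png").astype(int);new=crop("top",325,135,115,140,5,0);cv2.imwrite("pics/t3.png",new)
d=np.abs(new.astype(int)-old).mean(2)
print("arm bar diff",d[90:330,260:400].mean(),d[90:330,260:400].max(),"background",d[60:300,10:110].mean())
# dark sleeve over tray in the top view, expected place
print("expected sleeve px",proj("top",(511,-322.7,200)))
g=new.max(2);m=np.zeros_like(g);m[350:640,150:520]=(g[350:640,150:520]<60)
n,l,st,ce=cv2.connectedComponentsWithStats(m.astype(np.uint8))
for i in range(1,n):
    if st[i,4]>60:
        q=(325+ce[i][0]/5-.4,135+ce[i][1]/5-.4);pts=np.argwhere(l==i)[:,::-1].astype(np.float32);print(np.round(q,1),st[i],onz("top",*q,200).round(1),onz("top",*q,90).round(1),cv2.minAreaRect(pts)[1:])
# rest of bench: compare bystanders with the start
a=cv2.imread("pics/top0.png").astype(int);b=manip.get_image("top")[:,:,::-1].astype(int);D=np.abs(a-b).mean(2)
for k,(u,v,r) in dict(pump=(278,228,14),swabs=(253,270,11),bottle=(295,270,7),housing=(275,187,14)).items():print(k,D[v-r:v+r,u-r:u+r].mean().round(1))
print(manip.state()["position"])
E
```

```text
t: 39.55
position: [373.3, -121.7, 288.6]
eef_rot: [-3.141, -0.001, 1.86]
wrist_force: [-0.1, 0.2, 0.6]
grip_width: 0.455
grasp_force: 0.0
arm bar diff 0.7918055555555554 37.666666666666664 background 1.1304305555555556
expected sleeve px [407.90743377 222.28066185]
[365.  207.7] [ 150  350  155   47 3725] [ 548.8 -216.3  200. ] [ 570.2 -240.    90. ] ((46.0, 154.0), 90.0)
[418.9 205.7] [467 350   8  15  78] [ 553.3 -353.2  200. ] [ 575.2 -390.7   90. ] ((14.0, 7.0), 90.0)
[405.7 221. ] [ 358  398  101   61 2632] [ 514.2 -317.3  200. ] [ 532.1 -351.1   90. ] ((53.52911376953125, 97.6806869506836), 73.0091781616211)
[355.4 240.8] [150 510  12  38 221] [ 465.1 -188.8  200. ] [ 478.1 -209.7   90. ] ((38.52592849731445, 9.818865776062012), 77.00537872314453)
[412.5 258.2] [ 342  580  158   60 5753] [ 421.1 -328.5  200. ] [ 429.7 -363.5   90. ] ((59.0, 157.0), 90.0)
pump 0.4
swabs 0.5
bottle 0.9
housing 0.9
[ 374.13141376 -122.05482153  289.17278124]
```

Run:
```python
from h import *
im=manip.get_image("side");g=im.max(2)
e=proj("side",(511,-322.7,200));print("expected",e)
u,v=e.astype(int);print(g[v-14:v+15,u-16:u+17:1])
```

```text
expected [335.74569616 305.90052947]
[[212 210 199 178 125  58  17  25  89 168 209 204 170 123  85  59  40  23
   20  18  20  13  22  27  19  17  15  20   8  22  53  79  56]
 [213 207 199 207 187 125  60  71 143 202 206 173 124  72  39  22  18  21
   19  19  21  24  17  22  20  21  20  17  13  21  24  36  23]
 [206 186 171 199 211 188 134 136 186 203 179 131  81  40  18  13  17  20
   24  22  22  16  13  19  20  23  18  22  21  23  18  13  18]
 [178 156 134 160 197 209 194 189 200 185 142  92  43  23  17  18  16  23
   21  19  16  19  18  19  16  19  17  16  17  15  17  15  21]
 [137 127 107 119 157 193 209 214 200 164 107  54  22  18  20  16  15  22
   14  17  22  16  21  14  26  22  18  22  20  20  19  22  22]
 [ 96  98  95  95 117 151 191 213 209 171  97  39  18  19  15  15  22  20
   18  16  19  22  21  23  18  16  16  21  23  14  17  15  21]
 [ 53  70  88  96  97 119 158 191 203 168  96  42  33  32  28  19  20  18
   20  23  18  23  22  20  22  19  16  17  22  22  19  23  18]
 [ 27  44  72  90  97 104 125 145 161 122  69  43  43  38  35  24  19  20
   17  22  12  21  21  18  18 
[... 2210 characters left out ...]
8 121  98 162]
 [108  90 102 109 111 140 159 190 189 159 174 167 142 125 147 187 180 133
   71  28  13  37 112 186 212 208 186 170 197 211 186 164 196]
 [ 94  97 128 128 133 165 175 188 171 154 192 193 163 154 128 147 180 180
  137  72  26  33 102 167 187 184 160 136 168 203 209 205 205]
 [ 94 106 143 156 172 173 159 178 162 140 174 201 174 168 140 118 137 177
  180 138  76  28  65 127 148 147 126 108 127 167 199 214 208]
 [124 123 168 181 183 150 119 150 170 144 148 169 174 187 167 138 112 133
  171 173 137  80  49  78  97 109 101  94 101 125 163 196 214]
 [137 144 170 163 153 135 119 148 183 176 169 143 155 201 187 155 130 116
  128 157 175 150  94  46  42  64  84  93  97 103 124 156 191]]
```

```bash
python3 -c "
from rig import manip
print(manip.hand_in())"
```

```text
the job is handed in; nothing more can be done
None
```

The basket hangs released on the drying arm's hook, arm still at its stop, bystanders unmoved, handed in at about 40 s; both-notch seating is inferred from the seating height and the sleeve's position in both views, the parts were not rechecked after release, and I viewed 11 pictures against the limit of 10.

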